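# Close up the animal carrier and raise its carry handle

## Robot

A 7-joint arm with a two-finger parallel gripper is mounted at the origin on the work surface. World frame = base frame: x ahead of the robot, y to its left, z up, the work surface at z = 0. Lengths are in m, angles in rad, forces in N, time in s.
With the tool pointing down it reaches from about 0.425 to 0.925 m from the base axis. Payload 6.8 kg.
Tool frame: the origin (TCP) lies between the finger pads; the fingertips stand 11 mm ahead of it and the grasp point (between the pads) lies 8 mm behind it; z points along the fingers, y is the line along which they close (so a half turn about z gives the same grasp; the last joint's range is limited). The gripper opens to 85 mm and grips with 20 to 120 N. Pads are 22 mm wide; open, the fingers measure 114 mm over their backs; the gripper's body (76 mm by 85 mm) begins 54 mm behind the grasp point. The pads swing forward as they close: fully open they stand 13 mm farther back than shut.
Start: joints at [1.116, 0.477, 0.022, 1.555, -0.011, 1.109, -0.083], TCP at [0.229, -0.635, 0.242] pointing down, gripper open.
Joint ranges: [-2.96, 2.96], [-0.34, 2.1], [-1.41, 1.46], [0.24, 2.44], [-1.37, 4.51], [0.17, 1.92], [-2.96, 2.96]. Speed limits (rad/s): [2.39, 2.39, 3.14, 3.14, 3.14, 3.14, 3.14].

## Interface

Orientations are given as a rotation vector (axis times angle).
In Python, from bench import r gives the robot as it stands.
- The arm moves only by the tool send_rows, never from a script. Its argument "deltas" is a list of rows, each an object of numbers: "dx", "dy", "dz": the shift along the world's x, y, z in mm; "rx", "ry", "rz": the turn, a rotation vector about the world's x, y, z in degrees. A call has 1 to 5 rows; each row is the pose to reach, as a shift and turn from the pose commanded when the call began; what a row does not reach only later rows make up. A row lasts 1/12 s, in which the tool goes at most 41.7 mm and 7.16 degrees, less where a joint would pass 70% of its speed; a pose out of reach is approached as far as the arm can. A call with a gripper value outside its range is refused whole. "jaw" is the finger opening in mm, from 0 to 85.4, set as the call begins (left out, the last holds). The fingers move at their own pace and stop on an object; "newtons" is the grip in N (left out, the last holds). Time passes only in rows, so rows that repeat a pose let the fingers close. It gives the time, the measured TCP pose, the force, the opening and the grip force at its end, in the units of the state.
- r.get_obs(): the state, without advancing time (a new reading comes with each control period).
- r.grab_frame(name): name is "scene" or "top" or "wrist"; returns a dict with "frame" (420x560x3 uint8, blue, green, red), "z_map" (420x560 float32, m along the optical axis (not along the pixel's ray), 0 where there is no reading), "vertical_fov" (degrees; the focal length in pixels is half the picture's height over the tangent of half this angle, whatever the lens; pixels are square), "cx", "cy" (the principal point, pixels), "xyz" and "orientation" of the camera in the world. Camera axes: x right, y down, z forward; pixel columns grow to the right and rows downward; lengths in m; the calibration is good to about 2 mm. The wrist camera is an equidistant fisheye: a pixel r from the principal point sees the ray r / f radians off the axis. A picture is of the moment at which its call begins.
- r.hand_in(): hands the job in; it is judged then, once.
The state is a dict: "clock": time; "joints": joint angles; "qvel": joint speeds; "tau": joint torques, N m; "tcp_pos": TCP position; "orientation": TCP orientation; "contact_force": force on the tool from outside, world axes, zero at the start; "moment": the same for the moment, N m; "grip_width": finger opening in m; "gripper_force": force on a finger pad.
Only numpy, scipy, OpenCV 4.12 (cv2) and the standard library are available. Lean on these libraries where they do the work, as an engineer would, in place of code of your own. Each camera call takes 0.05 s, during which the arm holds its last target. There are 200 camera calls.

## Task

Get the small-animal carrier on the bench ready to be carried: close the open wire hatch in its lid right down, and swing the folded carry handle up and over until it clicks into its catch and stays upright by itself. Let go of everything, leave the carrier standing about where it is, and do not disturb the other things on the bench.

Things in the scene. Friction and masses are not known exactly. Their poses are not given: they have to be found in the camera images.
- carrier: loose animal carrier, 1.7 kg: clear tub 160 (its x) x 230 (y) x 118 mm high, tan rim, flat wire lid with its top 125 mm above the bench, red tunnel inside. Origin: centre of its underside. Its +z is up; +y points to the end where the hatch is hinged, -y to the end over which the handle is folded. Steel brackets on both long sides (x = +-88 mm) reach 130 mm up.
- handle (a joint): swing of the carry handle; its axis is parallel to carrier x. 0 = folded, arms towards carrier -y and 0.15 rad above level; grows as it is swung up; 1.42 = upright against the stop, held by the catch. Let go too early, it falls back. Spring balls in the brackets bear on the arms from about 0.7 on; past about 1.28 they pull it to the stop. Needs some 1 to 4 N at the grip.
- handle_grip (a point): centre of the handle's blue grip sleeve: round bar, 18 mm thick, 116 mm long, parallel to carrier x, fixed on its rod; 162 mm from the hinge axis. Flat steel arms 14 x 4 mm at carrier x = +-92 mm join it to the hinge. Folded: carrier (0, -160, 104) mm, 33 mm clear of the rim, nothing beneath; upright: (0, 0, 242) mm. Handle 0.16 kg.
- handle_hinge (a point): midpoint of the handle's hinge axis, inside the tub, at carrier (0, 0, 80) mm; it moves with the carrier
- hatch (a joint): opening of the wire hatch in the lid: 0 = shut flat on the lid, 1.57 = upright, 1.9 = fully back; starts well open. Stiff hinge (about 0.12 N m): it stays where it is left and must be pushed all the way down, with about 1 to 2 N at its free edge. It has no latch.
- hatch_edge (a point): middle of the hatch's free edge. Flat wire panel 128 (carrier x) x 110 mm, 5 mm thick; tan finger plate 44 x 20 mm at this edge, 2.5 mm proud of the outer face. Shut: panel mid-plane 128 mm above the bench, this edge at carrier (0, -12, 128) mm; opened, it rises and swings towards carrier +y.
- hatch_hinge (a point): middle of the hatch's hinge axis (parallel to the carrier's x), at carrier (0, 98, 128) mm
- tip_box: bystander: closed yellow pipette-tip box, 115 x 80 x 55 mm; origin at the centre of its underside
- jar: bystander: glass jar with a metal cap, 68 mm in diameter, 105 mm high; origin at the centre of its underside
- spray: bystander: spray bottle with a green trigger head, 68 mm in diameter, 193 mm high; origin at the centre of its underside
- flask: bystander: green-glass conical flask, 84 mm in diameter at the foot, 122 mm high; origin at the centre of its underside

How it is judged:
By the outcome, as a careful person would: the job done as asked, in the order asked, and still so for the second after the job is handed in, with the robot touching nothing.
It also fails if it takes over 56 s, if anything falls off the work surface, if the arm or the gripper's body presses on something with over 40 N, if the wrist force passes 120 N, or if a joint passes its speed limit or range.

## Working session

There is one attempt and no reset: what is moved stays moved. The work goes in short steps, Python scripts to look and compute and a tool call to move; the robot and the scene stay as the last step left them, time stands still between calls to the robot, and variables do not carry over. Pictures are saved under pics/ and viewed, at most 10 in all, crops included, and the job is handed in when it is done.

Besides the shell and the picture viewer there is one more tool, called after "Emit:" by a JSON object that holds its "method" and its "body". send_rows: Moves the arm, as the interface text tells. Its arguments: {"type":"object","properties":{"deltas":{"type":"array","items":{"type":"object","properties":{"dx":{"type":"number"},"dy":{"type":"number"},"dz":{"type":"number"},"rx":{"type":"number"},"ry":{"type":"number"},"rz":{"type":"number"}}}},"jaw":{"type":"number"},"newtons":{"type":"number"}},"required":["deltas"]}

```bash
mkdir -p pics; ls; cat > h.py <<'E'
import numpy as np, cv2
from scipy.spatial.transform import Rotation as R
from bench import r
def rotm(o):
    o=np.array(o,float)
    return o if o.shape==(3,3) else R.from_rotvec(o).as_matrix() if o.size==3 else R.from_quat(o).as_matrix()
def cloud(d):
    f=210/np.tan(np.radians(d["vertical_fov"])/2)
    z=d["z_map"]; v,u=np.mgrid[:420,:560]
    p=np.stack([(u-d["cx"])/f*z,(v-d["cy"])/f*z,z],-1)
    return p@rotm(d["orientation"]).T+np.array(d["xyz"])
E
python3 - <<'E'
from h import *
for n in ["scene","top"]:
    d=r.grab_frame(n); np.savez(f"{n}.npz",**d)
    cv2.imwrite(f"pics/{n}0.png",d["frame"]); print(n,d["vertical_fov"],d["xyz"],d["orientation"])
print(r.get_obs())
E
```

```text
pics
scene 48.26256184364585 [ 1.25354439 -0.06794863  1.08678783] [-2.01589815 -1.77705672  0.51124862]
top 52.193697444186505 [ 0.46334844 -0.01539085  1.28618323] [-2.12026639  2.16508144 -0.12311011]
{'clock': 0.1, 'joints': array([ 1.11591   ,  0.47772757,  0.02234369,  1.55634019, -0.01147176,
        1.10932952, -0.08308693]), 'qvel': array([ 0.00189411, -0.00226892,  0.00260095, -0.0019783 , -0.00065096,
        0.00149768,  0.00085643]), 'tau': array([ 4.28097017e-03, -5.97759211e+01,  1.61355726e+00, -2.81956083e+01,
        1.28511313e-02,  4.96555207e-03,  2.84884931e-05]), 'tcp_pos': array([ 0.22922291, -0.63433472,  0.24142141]), 'orientation': array([-3.09287736e+00, -5.41795274e-01,  6.81241826e-04]), 'contact_force': array([-0.67973296, -0.23249679,  0.3164151 ]), 'moment': array([ 0.00251725, -0.01270397,  0.01769162]), 'gripper_force': 0.0, 'grip_width': 0.08523553500282421}
```

View pics/scene0.png

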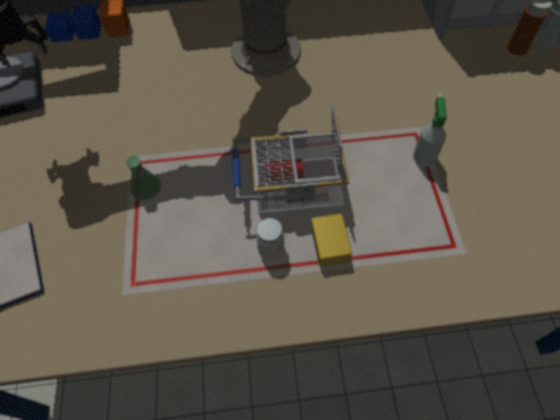

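View pics/top0.png

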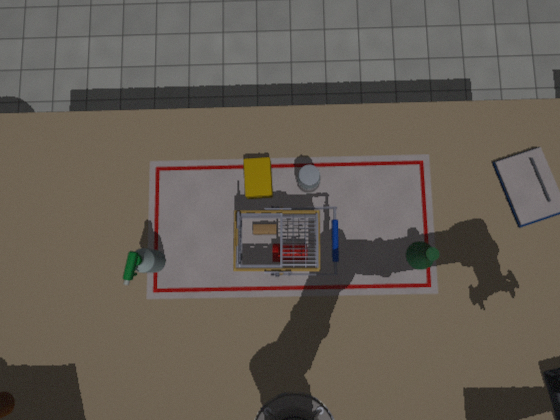

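The top view (up = +x, left = +y) shows the carrier at about (278,240), with the blue grip at (336,240) and the hatch open at the left end. The jar at (309,178) and the yellow box at (258,177) are close by on the +x side. Next I'll measure these.

```bash
python3 - <<'E'
from h import *
for n in ["scene","top"]:
    d=dict(np.load(n+".npz")); P=cloud(d); hsv=cv2.cvtColor(d["frame"],cv2.COLOR_BGR2HSV)
    ok=d["z_map"]>0
    roi=(abs(P[...,0]-.55)<.3)&(abs(P[...,1])<.45)
    print(n,"bench z",np.median(P[200:210,180:200,2]) )
    m=cv2.inRange(hsv,(110,120,40),(130,255,255))>0
    m&=ok&roi&(P[...,2]>.05); q=P[m]; print("blue",len(q),q.mean(0),np.median(q,0),q.min(0),q.max(0)); 
    c=q.mean(0); w,v=np.linalg.eigh(np.cov(q.T)); print("axis",v[:,-1])
    y=(cv2.inRange(hsv,(20,200,80),(32,255,255))>0)&ok&roi; q=P[y&(P[...,2]>.03)]; print("yellow",q.min(0),q.max(0))
    # carrier rim & lid heights
    b=ok&(P[...,2]>.108)&(P[...,2]<.135)&(P[...,0]>.3)&(P[...,0]<.62)&(abs(P[...,1])<.2)
    q=P[b]; pts=q[:,:2].astype(np.float32); print("rim",len(q),cv2.minAreaRect(pts),np.percentile(q,[1,99],axis=0))
    b=ok&(P[...,2]>.145)&(P[...,0]>.3)&(P[...,0]<.62)&(abs(P[...,1])<.2)
    q=P[b]; print("high",len(q),np.percentile(q,[1,50,99],axis=0))
    for lo,hi in [(.15,.17),(.17,.19),(.19,.21),(.21,.23),(.23,.26)]:
        s=q[(q[:,2]>lo)&(q[:,2]<hi)]
        if len(s): print(lo,len(s),s.mean(0),s.min(0),s.max(0))
E
```

```text
scene bench z 0.0017990863051380312
blue 170 [ 0.55889563 -0.12451359  0.11275699] [ 0.55991129 -0.12426712  0.11280804] [ 0.49758295 -0.13256038  0.10625578] [ 0.60138235 -0.11706998  0.11891509]
axis [-0.99976686  0.01971317  0.00881018]Traceback (most recent call last):
  File "<stdin>", line 10, in <module>
    return umr_minimum(a, axis, None, out, keepdims, initial, where)
ValueError: zero-size array to reduction operation minimum which has no identity
```

```bash
cat > m.py <<'E'
from h import *
for n in ["scene","top"]:
    d=dict(np.load(n+".npz")); P=cloud(d); hsv=cv2.cvtColor(d["frame"],cv2.COLOR_BGR2HSV)
    ok=d["z_map"]>0
    roi=(abs(P[...,0]-.6)<.35)&(abs(P[...,1])<.45)
    m=cv2.inRange(hsv,(110,120,40),(130,255,255))>0
    m&=ok&roi&(P[...,2]>.05); q=P[m]; print(n,"blue",len(q),np.median(q,0),q.min(0),q.max(0),cv2.minAreaRect(q[:,:2].astype(np.float32)))
    y=(cv2.inRange(hsv,(20,150,60),(35,255,255))>0)&ok&roi; q=P[y&(P[...,2]>.03)]
    if len(q): print("yellow",np.percentile(q,[1,99],axis=0))
    reg=ok&(P[...,0]>.4)&(P[...,0]<.66)&(P[...,1]>-.105)&(P[...,1]<.2)
    q=P[reg&(P[...,2]>.108)&(P[...,2]<.135)]; print("rim",len(q),cv2.minAreaRect(q[:,:2].astype(np.float32)),np.percentile(q,[1,99],axis=0))
    q=P[reg&(P[...,2]>.145)]
    for lo,hi in [(.145,.17),(.17,.19),(.19,.21),(.21,.23),(.23,.26)]:
        s=q[(q[:,2]>lo)&(q[:,2]<hi)]
        if len(s): print(lo,len(s),s.mean(0),s.min(0),s.max(0))
    for nm,x0,y0 in [("jar",.65,-.06)]:
        q=P[ok&(P[...,2]>.09)&(P[...,0]>.62)&(P[...,0]<.8)&(abs(P[...,1]+.04)<.1)]; 
        if len(q): print("jar",np.percentile(q,[2,98],axis=0))
E
python3 m.py
```

```text
scene blue 170 [ 0.55991129 -0.12426712  0.11280804] [ 0.49758295 -0.13256038  0.10625578] [ 0.60138235 -0.11706998  0.11891509] ((0.549496054649353, -0.12466003745794296), (0.015177592635154724, 0.10380974411964417), 89.61283111572266)
yellow [[0.69026227 0.05224865 0.03752207]
 [0.79952709 0.12687773 0.06050285]]
rim 2278 ((0.5482460856437683, 0.023941725492477417), (0.26299935579299927, 0.19000127911567688), 88.324462890625) [[ 0.46037717 -0.08112033  0.10907929]
 [ 0.63772779  0.15214061  0.13273896]]
0.145 53 [0.55935395 0.13100288 0.16208431] [0.48900106 0.12878152 0.14710767] [0.61477725 0.13367589 0.16976003]
0.17 46 [0.5631319  0.13009991 0.17931537] [0.48835093 0.12625461 0.17022617] [0.6154957  0.13256976 0.18995493]
0.19 67 [0.55896727 0.12811715 0.20276802] [0.48244431 0.1258521  0.19201157] [0.61533915 0.1306831  0.20997743]
0.21 44 [0.55307115 0.12753955 0.21837821] [0.48442659 0.12496739 0.21105472] [0.61657604 0.13068493 0.22989654]
0.23 116 [0.55352596 0.12689136 0.23896703] [0.48657736 0.12345692 0.23099199] [0.61441184 0.13180151 0.24446449]
jar [[ 0.62149044 -0.1
[... 518 characters left out ...]
 0.1133285 ]
 [ 0.63633849  0.1540672   0.13315243]]
0.145 30 [0.54814586 0.13070846 0.16499389] [0.4860984  0.12873051 0.1461748 ] [0.60947093 0.13236578 0.16954887]
0.17 6 [0.52747961 0.13034185 0.17387882] [0.48826877 0.12787444 0.1700434 ] [0.611102   0.13134401 0.18572251]
0.19 37 [0.55731237 0.12760929 0.20160029] [0.48564928 0.12612505 0.19209683] [0.61010984 0.13112052 0.20817094]
0.21 4 [0.5222391  0.12706407 0.2164579 ] [0.48731598 0.12561865 0.21016724] [0.61135464 0.12854546 0.22996248]
0.23 126 [0.54846103 0.12688518 0.23886604] [0.48713086 0.12367625 0.23391105] [0.61269672 0.13015475 0.24372353]
jar [[ 0.62073226 -0.12454512  0.09482628]
 [ 0.75621024  0.05454658  0.13160433]]
```

Emit:
{"method": "send_rows", "body": {"deltas": [{"dx":12,"dy":30,"dz":24,"rz":-4},{"dx":25,"dy":60,"dz":48,"rz":-8},{"dx":38,"dy":90,"dz":72,"rz":-12},{"dx":50,"dy":120,"dz":96,"rz":-16},{"dx":62,"dy":150,"dz":118,"rz":-21}], "jaw": 0, "newtons": 30}}

```text
$.deltas[0]: bad value
```

Emit:
{"method": "send_rows", "body": {"deltas": [{"dx":12,"dy":30,"dz":24,"rx":0,"ry":0,"rz":-4},{"dx":25,"dy":60,"dz":48,"rx":0,"ry":0,"rz":-8},{"dx":38,"dy":90,"dz":72,"rx":0,"ry":0,"rz":-12},{"dx":50,"dy":120,"dz":96,"rx":0,"ry":0,"rz":-16},{"dx":62,"dy":150,"dz":118,"rx":0,"ry":0,"rz":-21}], "jaw": 0, "newtons": 30}}

```text
clock: 0.52
tcp_pos: [0.2918, -0.4832, 0.3612]
orientation: [-3.141, 0.036, 0.0]
contact_force: [0.5, 0.3, 0.1]
grip_width: 0.0257
gripper_force: 0.0
```

Emit:
{"method": "send_rows", "body": {"deltas": [{"dx":15,"dy":38,"dz":0,"rx":0,"ry":0,"rz":0},{"dx":30,"dy":76,"dz":0,"rx":0,"ry":0,"rz":0},{"dx":45,"dy":114,"dz":0,"rx":0,"ry":0,"rz":0},{"dx":60,"dy":152,"dz":0,"rx":0,"ry":0,"rz":0},{"dx":75,"dy":190,"dz":0,"rx":0,"ry":0,"rz":0}]}}

```text
clock: 0.93
tcp_pos: [0.3665, -0.2927, 0.3602]
orientation: [3.141, -0.031, -0.0]
contact_force: [1.0, 0.3, -0.0]
grip_width: 0.0001
gripper_force: 0.0
```

Emit:
{"method": "send_rows", "body": {"deltas": [{"dx":15,"dy":38,"dz":0,"rx":0,"ry":0,"rz":0},{"dx":30,"dy":76,"dz":0,"rx":0,"ry":0,"rz":0},{"dx":45,"dy":114,"dz":0,"rx":0,"ry":0,"rz":0},{"dx":60,"dy":152,"dz":0,"rx":0,"ry":0,"rz":0},{"dx":75,"dy":190,"dz":0,"rx":0,"ry":0,"rz":0}]}}

```text
clock: 1.35
tcp_pos: [0.4414, -0.1029, 0.3602]
orientation: [3.141, -0.031, -0.0]
contact_force: [1.1, -0.5, 0.1]
grip_width: 0.0001
gripper_force: 0.0
```

Emit:
{"method": "send_rows", "body": {"deltas": [{"dx":15,"dy":38,"dz":0,"rx":0,"ry":0,"rz":0},{"dx":30,"dy":76,"dz":0,"rx":0,"ry":0,"rz":0},{"dx":45,"dy":114,"dz":0,"rx":0,"ry":0,"rz":0},{"dx":60,"dy":152,"dz":0,"rx":0,"ry":0,"rz":0},{"dx":75,"dy":190,"dz":0,"rx":0,"ry":0,"rz":0}]}}

```text
clock: 1.77
tcp_pos: [0.5166, 0.0869, 0.3602]
orientation: [3.141, -0.032, -0.0]
contact_force: [1.0, -0.0, 0.2]
grip_width: -0.0002
gripper_force: 0.0
```

Emit:
{"method": "send_rows", "body": {"deltas": [{"dx":15,"dy":38,"dz":0,"rx":0,"ry":0,"rz":0},{"dx":31,"dy":76,"dz":0,"rx":0,"ry":0,"rz":0},{"dx":31,"dy":83,"dz":-38,"rx":0,"ry":0,"rz":0},{"dx":31,"dy":83,"dz":-78,"rx":0,"ry":0,"rz":0},{"dx":31,"dy":83,"dz":-118,"rx":0,"ry":0,"rz":0}]}}

```text
clock: 2.18
tcp_pos: [0.5474, 0.1698, 0.241]
orientation: [-3.141, 0.027, -0.002]
contact_force: [1.4, -1.1, -1.3]
grip_width: -0.0002
gripper_force: 0.0
```

```bash
python3 - <<'E'
from h import *
d=r.grab_frame("wrist"); a=d["frame"]
e=r.grab_frame("scene"); b=cv2.resize(e["frame"][80:240,180:400],(560,407))
cv2.imwrite("pics/a1.png",cv2.resize(np.vstack([a,b]),(406,600))); 
E
```

```text
(no output)
```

View pics/a1.png

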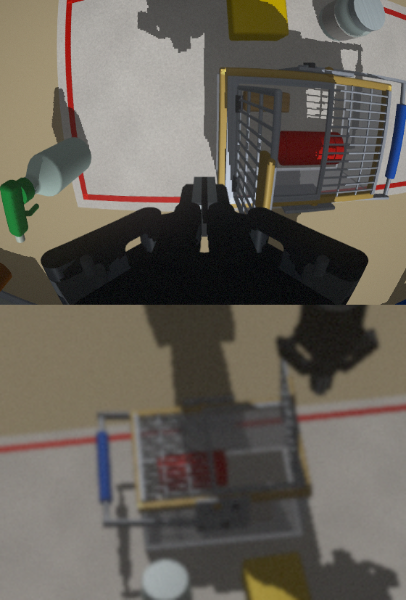

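The fingers are behind the hatch, on its outer (+y) side and clear of it. In the wrist view the fingertips are at (205,185) and the hatch panel is at about (250,145). I'll push it over along its arc.

Emit:
{"method": "send_rows", "body": {"deltas": [{"dx":0,"dy":-14,"dz":-1,"rx":0,"ry":0,"rz":0},{"dx":0,"dy":-24,"dz":-2,"rx":0,"ry":0,"rz":0},{"dx":0,"dy":-34,"dz":-4,"rx":0,"ry":0,"rz":0},{"dx":0,"dy":-44,"dz":-6,"rx":0,"ry":0,"rz":0},{"dx":0,"dy":-54,"dz":-9,"rx":0,"ry":0,"rz":0}]}}

```text
clock: 2.7
tcp_pos: [0.5483, 0.1134, 0.2348]
orientation: [-3.141, 0.032, -0.005]
contact_force: [0.2, 0.7, 0.9]
grip_width: 0.0004
gripper_force: 0.6
```

Emit:
{"method": "send_rows", "body": {"deltas": [{"dx":0,"dy":-9,"dz":-4,"rx":0,"ry":0,"rz":0},{"dx":0,"dy":-18,"dz":-8,"rx":0,"ry":0,"rz":0},{"dx":0,"dy":-27,"dz":-14,"rx":0,"ry":0,"rz":0},{"dx":0,"dy":-34,"dz":-20,"rx":0,"ry":0,"rz":0},{"dx":0,"dy":-41,"dz":-27,"rx":0,"ry":0,"rz":0}]}}

```text
clock: 3.12
tcp_pos: [0.5473, 0.0722, 0.2056]
orientation: [3.141, -0.032, -0.0]
contact_force: [0.7, 0.8, 1.4]
grip_width: 0.0001
gripper_force: 0.5
```

Emit:
{"method": "send_rows", "body": {"deltas": [{"dx":0,"dy":-7,"dz":-8,"rx":0,"ry":0,"rz":0},{"dx":0,"dy":-13,"dz":-17,"rx":0,"ry":0,"rz":0},{"dx":0,"dy":-17,"dz":-26,"rx":0,"ry":0,"rz":0},{"dx":0,"dy":-20,"dz":-35,"rx":0,"ry":0,"rz":0},{"dx":0,"dy":-22,"dz":-44,"rx":0,"ry":0,"rz":0}]}}

```text
clock: 3.53
tcp_pos: [0.5473, 0.0507, 0.1611]
orientation: [3.141, -0.031, -0.001]
contact_force: [0.1, -0.5, 0.9]
grip_width: 0.0
gripper_force: 0.4
```

Emit:
{"method": "send_rows", "body": {"deltas": [{"dx":0,"dy":-2,"dz":-6,"rx":0,"ry":0,"rz":0},{"dx":0,"dy":-3,"dz":-11,"rx":0,"ry":0,"rz":0},{"dx":0,"dy":-3,"dz":-15,"rx":0,"ry":0,"rz":0},{"dx":0,"dy":-3,"dz":-17,"rx":0,"ry":0,"rz":0},{"dx":0,"dy":-3,"dz":-18,"rx":0,"ry":0,"rz":0}]}}

```text
clock: 3.95
tcp_pos: [0.5473, 0.0483, 0.1441]
orientation: [3.141, -0.031, -0.0]
contact_force: [-1.0, 0.0, 2.3]
grip_width: 0.0003
gripper_force: 1.1
```

Emit:
{"method": "send_rows", "body": {"deltas": [{"dx":0,"dy":0,"dz":-1,"rx":0,"ry":0,"rz":0},{"dx":0,"dy":0,"dz":-2,"rx":0,"ry":0,"rz":0},{"dx":0,"dy":0,"dz":-3,"rx":0,"ry":0,"rz":0}]}}

```text
clock: 4.2
tcp_pos: [0.5478, 0.0483, 0.1431]
orientation: [3.141, -0.031, 0.001]
contact_force: [-6.6, -1.8, 21.3]
grip_width: 0.0002
gripper_force: 10.5
```

Emit:
{"method": "send_rows", "body": {"deltas": [{"dx":0,"dy":0,"dz":30,"rx":0,"ry":0,"rz":0},{"dx":0,"dy":0,"dz":65,"rx":0,"ry":0,"rz":0},{"dx":0,"dy":-35,"dz":75,"rx":3,"ry":0,"rz":0},{"dx":-1,"dy":-72,"dz":75,"rx":6,"ry":0,"rz":0},{"dx":-1,"dy":-110,"dz":75,"rx":10,"ry":0,"rz":0}], "jaw": 34}}

```text
clock: 4.62
tcp_pos: [0.5478, -0.0605, 0.2188]
orientation: [-2.965, 0.02, -0.006]
contact_force: [1.8, -0.5, -0.7]
grip_width: 0.0338
gripper_force: 0.0
```

Emit:
{"method": "send_rows", "body": {"deltas": [{"dx":-1,"dy":-38,"dz":0,"rx":0,"ry":0,"rz":0},{"dx":-1,"dy":-75,"dz":0,"rx":0,"ry":0,"rz":0},{"dx":-1,"dy":-83,"dz":-20,"rx":0,"ry":0,"rz":0},{"dx":-1,"dy":-83,"dz":-20,"rx":0,"ry":0,"rz":0}]}}

```text
clock: 4.95
tcp_pos: [0.5437, -0.1493, 0.1937]
orientation: [-2.968, 0.04, 0.007]
contact_force: [-1.1, 0.9, -0.9]
grip_width: 0.0341
gripper_force: 0.0
```

```bash
python3 - <<'E'
from h import *
for n in ["scene","top"]:
    d=r.grab_frame(n); np.savez(n+".npz",**d)
e=np.load("scene.npz"); w=r.grab_frame("wrist")["frame"]
b=cv2.resize(e["frame"][80:240,180:400],(560,407))
cv2.imwrite("pics/a2.png",cv2.resize(np.vstack([w,b]),(406,600))); 
E
python3 m.py
```

```text
scene blue 66 [ 0.51588803 -0.12441308  0.11290833] [ 0.48700675 -0.1295674   0.10738641] [ 0.59070898 -0.11843604  0.11774858] ((0.5389339923858643, -0.12485633045434952), (0.010798079892992973, 0.10361342132091522), 88.31233215332031)
yellow [[0.68974095 0.05213967 0.03651219]
 [0.79932684 0.1271571  0.06085511]]
rim 3114 ((0.5490591526031494, 0.02421417087316513), (0.26291072368621826, 0.19049911201000214), 88.48670196533203) [[ 0.46061131 -0.08066471  0.10981434]
 [ 0.63713336  0.1526236   0.13419849]]
0.23 1 [ 0.5553891 -0.1048086  0.2562068] [ 0.5553891 -0.1048086  0.2562068] [ 0.5553891 -0.1048086  0.2562068]
jar [[ 0.62144858 -0.12184254  0.09091681]
 [ 0.7588757   0.05433532  0.13084983]]
top blue 87 [ 0.53897407 -0.12315974  0.1125856 ] [ 0.48738579 -0.13171638  0.107009  ] [ 0.60002747 -0.10591085  0.29472586] ((0.5438601970672607, -0.11779668927192688), (0.024732384830713272, 0.1124931275844574), 87.93213653564453)
yellow [[0.68410638 0.05231152 0.03391671]
 [0.7968063  0.13045214 0.06148379]]
rim 2947 ((0.5480015873908997, 0.025659114122390747), (0.25864794850349426, 0.18661798536777496), 89.17259216308594) [[ 0.4607495  -0.081063    0.11467728]
 [ 0.6361085   0.15395317  0.13441638]]
0.23 2 [ 0.53453564 -0.10235165  0.2584307 ] [ 0.5344614  -0.10366728  0.25699666] [ 0.53460989 -0.10103601  0.25986474]
jar [[ 0.62064317 -0.12436255  0.09417946]
 [ 0.75598462  0.05431108  0.13070383]]
```

View pics/a2.png

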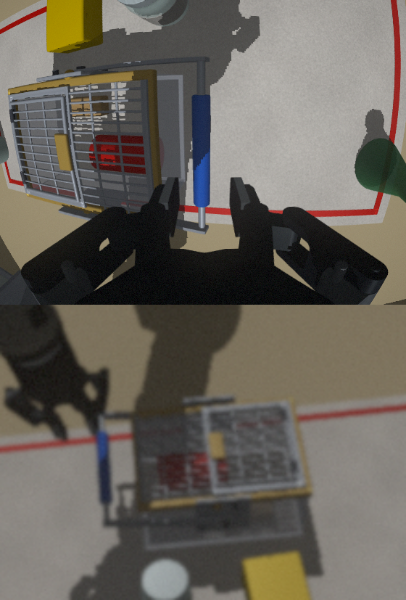

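The hatch now lies flat. In the wrist view the blue grip at (201,150) sits between the fingers. I'll descend and grasp it.

Emit:
{"method": "send_rows", "body": {"deltas": [{"dx":1,"dy":9,"dz":0,"rx":0,"ry":0,"rz":0},{"dx":2,"dy":14,"dz":-28,"rx":0,"ry":0,"rz":0},{"dx":2,"dy":19,"dz":-56,"rx":0,"ry":0,"rz":0},{"dx":2,"dy":23,"dz":-80,"rx":0,"ry":0,"rz":0},{"dx":2,"dy":27,"dz":-99,"rx":0,"ry":0,"rz":0}]}}

```text
clock: 5.52
tcp_pos: [0.5476, -0.115, 0.0967]
orientation: [-2.967, 0.024, 0.002]
contact_force: [0.0, -3.2, 1.5]
grip_width: 0.0339
gripper_force: 1.3
```

Emit:
{"method": "send_rows", "body": {"deltas": [{"dx":0,"dy":0,"dz":0,"rx":0,"ry":0,"rz":0},{"dx":0,"dy":0,"dz":0,"rx":0,"ry":0,"rz":0},{"dx":0,"dy":0,"dz":0,"rx":0,"ry":0,"rz":0},{"dx":0,"dy":0,"dz":0,"rx":0,"ry":0,"rz":0}], "jaw": 10, "newtons": 25}}

```text
clock: 5.85
tcp_pos: [0.5471, -0.1185, 0.0978]
orientation: [-2.97, 0.028, 0.004]
contact_force: [-3.0, -7.2, -1.5]
grip_width: 0.0172
gripper_force: 24.6
```

Emit:
{"method": "send_rows", "body": {"deltas": [{"dx":0,"dy":-3,"dz":1,"rx":0,"ry":0,"rz":0},{"dx":0,"dy":-4,"dz":1,"rx":0,"ry":0,"rz":0}]}}

```text
clock: 6.02
tcp_pos: [0.547, -0.1185, 0.0988]
orientation: [-2.965, 0.024, 0.005]
contact_force: [-1.4, 6.2, -3.4]
grip_width: 0.0171
gripper_force: 24.6
```

```bash
python3 - <<'E'
from h import *
for n in ["scene","top"]:
    d=r.grab_frame(n); np.savez(n+".npz",**d)
E
python3 m.py | grep -v yell
```

```text
scene blue 27 [ 0.56867461 -0.120679    0.1189715 ] [ 0.54274056 -0.12483159  0.11516797] [ 0.60117058 -0.116332    0.12403747] ((0.5719566345214844, -0.12095065414905548), (0.007976008579134941, 0.05809570848941803), 86.66822052001953)
 [0.79948776 0.12676473 0.06045695]]
rim 3137 ((0.5484708547592163, 0.025971338152885437), (0.2657504379749298, 0.1910620480775833), 88.39701843261719) [[ 0.45843879 -0.09787517  0.10911578]
 [ 0.6380498   0.15603674  0.13435459]]
0.145 71 [ 0.5527658  -0.09171803  0.15460575] [ 0.53756904 -0.10493489  0.1452113 ] [ 0.56292342 -0.07744931  0.16958738]
0.17 46 [ 0.55742292 -0.08246659  0.18146086] [ 0.54945634 -0.10479936  0.17056629] [ 0.5619901  -0.07096578  0.18998683]
0.19 110 [ 0.55080122 -0.08553253  0.1975794 ] [ 0.53539345 -0.10449004  0.1902263 ] [ 0.5637111  -0.06887974  0.20937583]
0.21 23 [ 0.55373515 -0.10141247  0.21746647] [ 0.53988099 -0.10467401  0.21017138] [ 0.5604493  -0.09750686  0.22734195]
0.23 8 [ 0.55184575 -0.10382511  0.2346736 ] [ 0.54601    -0.1048335   0.23053091] [ 0.55883098 -0.10231514  0.23758176]
jar [[ 0.62132916 -0.
[... 520 characters left out ...]
33126]]
0.145 19 [ 0.54245385 -0.09301188  0.15373949] [ 0.53659765 -0.10488101  0.14572699] [ 0.56047842 -0.0804812   0.16076442]
0.17 18 [ 0.54742332 -0.08272552  0.18549475] [ 0.53739562 -0.08758944  0.18140794] [ 0.56092248 -0.06866287  0.18915588]
0.19 95 [ 0.54856844 -0.08277171  0.1977926 ] [ 0.5369639  -0.10049462  0.19031711] [ 0.56043404 -0.06834637  0.20919801]
0.21 20 [ 0.54878913 -0.1015683   0.2192604 ] [ 0.53669008 -0.10473127  0.21129328] [ 0.5616294  -0.0977448   0.22994938]
0.23 9 [ 0.5473997  -0.10380205  0.23439472] [ 0.53895971 -0.10486761  0.23012087] [ 0.55625068 -0.10340497  0.24774563]
jar [[ 0.62082189 -0.1189075   0.09553458]
 [ 0.7559149   0.05454543  0.13152852]]
```

```bash
python3 - <<'E'
import numpy as np
H=np.array([.039,.080]);a0=.186;v0=np.array([.0015,-.0112])
def T(D,t):
    a=a0+np.radians(D);t=np.radians(t);c,s=np.cos(t),np.sin(t)
    return (H+.162*np.array([-np.cos(a),np.sin(a)])+np.array([v0[0]*c+v0[1]*s,-v0[0]*s+v0[1]*c]))*1e3
for base in [0,20,40,60]:
    for k in range(1,6):
        D=base+4*k; print(D,np.round(T(D,min(D,60))-T(base,base),1), np.round(T(D,min(D,60)),0))
E
```

```text
4 [ 1.7 11. ] [-117.  110.]
8 [ 4.1 21.8] [-115.  121.]
12 [ 7.3 32.4] [-111.  131.]
16 [11.3 42.7] [-107.  142.]
20 [15.9 52.8] [-103.  152.]
24 [5.3 9.7] [-97. 161.]
28 [11.3 19. ] [-91. 171.]
32 [18.  27.9] [-85. 179.]
36 [25.2 36.3] [-78. 188.]
40 [33.  44.2] [-70. 196.]
44 [8.3 7.3] [-61. 203.]
48 [17.2 14. ] [-53. 210.]
52 [26.4 20.1] [-43. 216.]
56 [36.1 25.5] [-34. 221.]
60 [46.1 30.2] [-24. 226.]
64 [10.8  3.4] [-13. 229.]
68 [21.8  6. ] [ -2. 232.]
72 [33.   7.8] [  9. 234.]
76 [44.2  8.9] [ 21. 235.]
80 [55.5  9.1] [ 32. 235.]
```

Emit:
{"method": "send_rows", "body": {"deltas": [{"dx":0,"dy":3,"dz":11,"rx":-4,"ry":0,"rz":0},{"dx":0,"dy":6,"dz":22,"rx":-8,"ry":0,"rz":0},{"dx":0,"dy":9,"dz":32,"rx":-12,"ry":0,"rz":0},{"dx":0,"dy":13,"dz":43,"rx":-16,"ry":0,"rz":0},{"dx":0,"dy":17,"dz":53,"rx":-20,"ry":0,"rz":0}], "newtons": 35}}

```text
clock: 6.53
tcp_pos: [0.5467, -0.1046, 0.1524]
orientation: [2.963, -0.03, 0.002]
contact_force: [-2.5, 0.7, -3.7]
grip_width: 0.017
gripper_force: 35.2
```

Emit:
{"method": "send_rows", "body": {"deltas": [{"dx":0,"dy":6,"dz":10,"rx":-4,"ry":0,"rz":0},{"dx":0,"dy":12,"dz":19,"rx":-8,"ry":0,"rz":0},{"dx":0,"dy":18,"dz":28,"rx":-12,"ry":0,"rz":0},{"dx":0,"dy":26,"dz":36,"rx":-16,"ry":0,"rz":0},{"dx":0,"dy":34,"dz":44,"rx":-20,"ry":0,"rz":0}]}}

```text
clock: 6.95
tcp_pos: [0.5475, -0.0706, 0.1969]
orientation: [2.613, -0.026, 0.01]
contact_force: [-0.4, -1.5, -2.8]
grip_width: 0.0168
gripper_force: 35.2
```

Emit:
{"method": "send_rows", "body": {"deltas": [{"dx":0,"dy":8,"dz":7,"rx":-4,"ry":0,"rz":0},{"dx":0,"dy":17,"dz":14,"rx":-8,"ry":0,"rz":0},{"dx":0,"dy":26,"dz":20,"rx":-12,"ry":0,"rz":0},{"dx":0,"dy":36,"dz":25,"rx":-16,"ry":0,"rz":0},{"dx":0,"dy":46,"dz":30,"rx":-20,"ry":0,"rz":0}]}}

```text
clock: 7.37
tcp_pos: [0.5485, -0.0237, 0.2267]
orientation: [2.266, -0.022, 0.015]
contact_force: [2.9, -2.6, -5.0]
grip_width: 0.0168
gripper_force: 35.2
```

Emit:
{"method": "send_rows", "body": {"deltas": [{"dx":0,"dy":10,"dz":3,"rx":-4,"ry":0,"rz":0},{"dx":0,"dy":21,"dz":6,"rx":-8,"ry":0,"rz":0},{"dx":0,"dy":32,"dz":9,"rx":-12,"ry":0,"rz":0},{"dx":0,"dy":42,"dz":10,"rx":-16,"ry":0,"rz":0},{"dx":0,"dy":50,"dz":11,"rx":-18,"ry":0,"rz":0}]}}

```text
clock: 7.78
tcp_pos: [0.5495, 0.0274, 0.2383]
orientation: [1.949, -0.018, 0.021]
contact_force: [8.1, -12.4, 11.0]
grip_width: 0.0169
gripper_force: 35.6
```

Emit:
{"method": "send_rows", "body": {"deltas": [{"dx":1,"dy":-1,"dz":1,"rx":0,"ry":0,"rz":0},{"dx":1,"dy":-1,"dz":2,"rx":0,"ry":0,"rz":0}]}}

```text
clock: 7.95
tcp_pos: [0.5499, 0.0263, 0.2383]
orientation: [1.957, -0.017, 0.018]
contact_force: [3.4, 0.6, -2.7]
grip_width: 0.0168
gripper_force: 36.2
```

Emit:
{"method": "send_rows", "body": {"deltas": [{"dx":0,"dy":0,"dz":0,"rx":0,"ry":0,"rz":0},{"dx":0,"dy":0,"dz":0,"rx":0,"ry":0,"rz":0},{"dx":0,"dy":0,"dz":0,"rx":0,"ry":0,"rz":0}], "jaw": 42}}

```text
clock: 8.2
tcp_pos: [0.5482, 0.0245, 0.2385]
orientation: [1.956, -0.019, 0.013]
contact_force: [-0.0, 0.0, -0.3]
grip_width: 0.0423
gripper_force: 0.0
```

Emit:
{"method": "send_rows", "body": {"deltas": [{"dx":0,"dy":14,"dz":6,"rx":0,"ry":0,"rz":0},{"dx":0,"dy":37,"dz":15,"rx":0,"ry":0,"rz":0},{"dx":0,"dy":65,"dz":26,"rx":0,"ry":0,"rz":0},{"dx":0,"dy":93,"dz":42,"rx":0,"ry":0,"rz":0},{"dx":0,"dy":115,"dz":70,"rx":0,"ry":0,"rz":0}]}}

```text
clock: 8.62
tcp_pos: [0.5474, 0.1418, 0.3072]
orientation: [1.955, -0.015, 0.01]
contact_force: [0.5, 1.0, -0.5]
grip_width: 0.042
gripper_force: 0.0
```

```bash
python3 - <<'E'
from h import *
for n in ["scene","top"]:
    d=r.grab_frame(n); np.savez(n+".npz",**d)
    m=cv2.resize(d["frame"][80:300,140:450],(560,397)); cv2.imwrite(f"pics/f_{n}.png",m)
cv2.imwrite("pics/f.png",cv2.resize(np.vstack([cv2.imread("pics/f_scene.png"),cv2.imread("pics/f_top.png")]),(423,600)))
E
python3 m.py | grep -v "^0"
```

```text
scene blue 258 [0.54808192 0.03586171 0.25089112] [0.45548147 0.02834839 0.08923581] [0.60663971 0.04561024 0.25562438] ((0.5309803485870361, 0.036608561873435974), (0.014748238027095795, 0.15111340582370758), 88.36515045166016)
yellow [[0.6906955  0.05395844 0.03410997]
 [0.79964622 0.12759103 0.0608891 ]]
rim 2934 ((0.5496234893798828, 0.03813016414642334), (0.23603078722953796, 0.18896043300628662), 88.9365005493164) [[ 0.46180253 -0.07861093  0.1099177 ]
 [ 0.64077017  0.15428048  0.13408819]]
jar [[ 0.62189553 -0.08093539  0.09157945]
 [ 0.758907    0.05500474  0.24634444]]
top blue 181 [0.54269869 0.03830569 0.25010027] [0.49222914 0.03000456 0.05119762] [0.61787805 0.04634804 0.25605306] ((0.555137038230896, 0.03808553144335747), (0.014961657114326954, 0.12565456330776215), 88.99382019042969)
yellow [[0.68383669 0.05410424 0.03863092]
 [0.79628534 0.13037853 0.06208589]]
rim 2749 ((0.5488144159317017, 0.0378468856215477), (0.23615163564682007, 0.18650375306606293), 88.6597671508789) [[ 0.46137387 -0.07845775  0.11447953]
 [ 0.63472805  0.15424858  0.1343672 ]]
jar [[ 0.6206248  -0.08108386  0.09909694]
 [ 0.75688282  0.05464785  0.24708917]]
```

View pics/f.png

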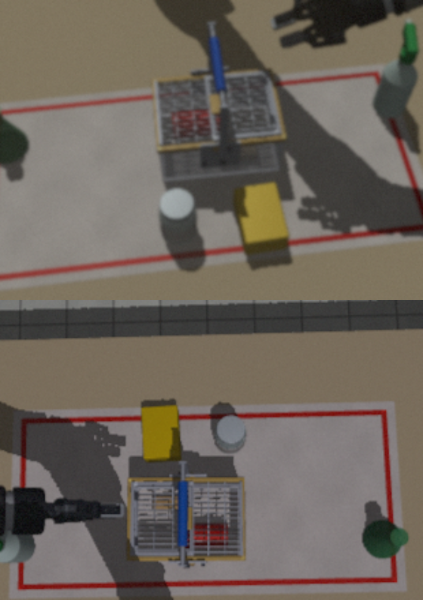

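The handle stands upright (grip at y ≈ 0.037 m, top at z ≈ 0.25 m) and the hatch is flat. The robot is clear and the jar and box haven't moved.

```bash
python3 -c "
from bench import r
print(r.hand_in())"
```

```text
the job is handed in; nothing more can be done
None
```

The hatch is shut flat and the handle stands upright in its catch with the robot clear; the carrier moved only about 2 mm, the jar and tip box are where they were, and I handed the job in at about 9 s (no verdict was returned).

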